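Meter three mosaic tiles from the tilting bin

TASK

Three blue mosaic tiles are wanted: take the handle of the tilting bin that holds the blue tiles and raise it just until the first tile slides out, then hold the bin still at that angle while three tiles slide into its catch tray. Lower the bin gently until it is level again and let go. The two tiles at the back, on the cork, must stay in the bin, and the bin of terracotta tiles must be left alone.

Things in the scene. Friction and masses are not known exactly. Their poses are not given: they have to be found in the camera images.
- bin_blue (a joint): tilt of the bin with blue tiles and blue handle, rad: 0 is level, resting on its stand; it grows as the handle at the back is raised and the open mouth points down; stop at 0.9. Tiles slide on its smooth front floor from between 0.28 and 0.40 rad (it varies), on its cork back floor only above 0.55 rad. The hinge turns freely: let go, the bin falls back; lifting takes about 3 N at the handle.
- handle_blue (a point): middle of that bin's blue handle: a level round bar, 14 mm thick, 80 mm long along its y axis, parallel to the hinge axis, 207 mm behind it and 62 mm above the bin's floor (142 mm above the table when level), on a post at each end (70 mm clear between), free for 38 mm underneath. The bar may turn between the fingers as it is raised in its arc. x points to the mouth, z up when level.
- hinge_blue (a point): middle of that bin's hinge axis, level with its floor, 80 mm above the table, 10 mm behind the lip of the mouth; y along the hinge axis, x towards the mouth. The bin is a white plastic trough, 46 mm wide and 24 mm deep inside, 0.35 kg, holding five tiles in single file: three on the smooth front floor, two on the cork at the back.
- stand_blue: plywood stand of that bin, fixed to the table, origin on the table under the bin (75 mm behind the hinge axis), x towards the mouth, z up. It carries a catch tray under the mouth: inside 152 x 110 mm, floor 6 mm above the table, sides 50 mm high, centre 133 mm along x from this origin.
- tile_blue1: glazed blue mosaic tile, 40 x 40 x 10 mm, 36 g, origin at the centre of its underside. The one nearest the mouth, first to slide out; at the start its centre lies 14 mm behind the hinge axis.
- tile_blue2: glazed blue mosaic tile, 40 x 40 x 10 mm, 36 g, origin at the centre of its underside. The second from the mouth.
- tile_blue3: glazed blue mosaic tile, 40 x 40 x 10 mm, 36 g, origin at the centre of its underside. The third from the mouth, the last on the smooth floor.
- tile_blue4: glazed blue mosaic tile, 40 x 40 x 10 mm, 36 g, origin at the centre of its underside. The fourth from the mouth, the first on the cork, 143 mm behind the hinge axis; it and a fifth behind it are to stay in the bin.
- bin_red (a joint): tilt of the other bin, of the same make but with terracotta tiles and a red handle, rad; to be left alone (0 is level)
Things that resemble listed ones, but are neither listed nor needed, are in the scene too. Leave any yellow look-alike of the tile_blue2 alone.

How it is judged (in metres and radians):
On the way:
1. the blue-tile bin is held still and tilted, three tiles having slid into the tray and the fourth still on the cork (x of tile_blue1 in the frame of stand_blue between 0.055 and 0.213 m and y of tile_blue1 in the frame of stand_blue between -0.06 and 0.06 m and z of each of tile_blue1, tile_blue2, tile_blue3 in the frame of stand_blue below 0.056 m and x of tile_blue2 in the frame of stand_blue between 0.055 and 0.213 m and y of tile_blue2 in the frame of stand_blue between -0.06 and 0.06 m and x of tile_blue3 in the frame of stand_blue between 0.055 and 0.213 m and y of tile_blue3 in the frame of stand_blue between -0.06 and 0.06 m and x of tile_blue4 in the frame of hinge_blue below -0.11 m and value of joint bin_blue above 0.15 rad and velocity of joint bin_blue between -0.15 and 0.15 rad/s), for 0.2 s.
At the end, for the whole second after the job is handed in: The first three blue tiles lie at rest inside the catch tray, the fourth (and the fifth behind it) is still on the cork, its centre at least 110 mm behind the hinge axis, and the bin is level again (within 0.06 rad) (x of tile_blue1 in the frame of stand_blue between 0.055 and 0.213 m and y of tile_blue1 in the frame of stand_blue between -0.06 and 0.06 m and z of each of tile_blue1, tile_blue2, tile_blue3 in the frame of stand_blue below 0.056 m and x of tile_blue2 in the frame of stand_blue between 0.055 and 0.213 m and y of tile_blue2 in the frame of stand_blue between -0.06 and 0.06 m and x of tile_blue3 in the frame of stand_blue between 0.055 and 0.213 m and y of tile_blue3 in the frame of stand_blue between -0.06 and 0.06 m and x of tile_blue4 in the frame of hinge_blue below -0.11 m and value of joint bin_blue between -0.06 and 0.06 rad and linear speed of each of tile_blue1, tile_blue2, tile_blue3, tile_blue4 below 0.03 m/s); the robot touches nothing.
It fails at once if the bin is let fall (its tilt sinks faster than 2.5 rad/s) (velocity of joint bin_blue below -2.5 rad/s).
It fails at once if the other bin is tilted by more than 0.08 rad (value of joint bin_red above 0.08 rad).
It also fails if it takes over 45 s, if anything falls off the work surface, if the arm or the gripper's body presses on something with over 40 N, if the wrist force passes 120 N, or if a joint passes its speed limit or range.

ROBOT

A 6-joint arm with a two-finger parallel gripper is mounted at the origin on the work surface. World frame = base frame: x ahead of the robot, y to its left, z up, the work surface at z = 0. Lengths are in mm, angles in rad, forces in N, time in s.
With the tool pointing down it reaches from about 325 to 900 mm from the base axis. Payload 6.1 kg.
Tool frame: the origin (TCP) lies between the finger pads; the fingertips stand 25 mm ahead of it and the grasp point (between the pads) lies 6 mm ahead of it (ctrl.tcp_to_tips is the z of the fingertips in the tool frame, in mm); z points along the fingers, y is the line along which they close (so a half turn about z gives the same grasp; the last joint's range is limited). The gripper opens to 85 mm and grips with 20 to 120 N. Pads are 22 mm wide; open, the fingers measure 114 mm over their backs; the gripper's body (76 mm by 85 mm) begins 54 mm behind the grasp point. The pads swing forward as they close: fully open they stand 13 mm farther back than shut.
Start: joints at [0.985, 0.22, 1.526, -0, 1.395, -0.126], TCP at [277.353, 560.082, 256.3] pointing down, gripper open.
Joint ranges: [-2.98, 2.98], [-0.91, 2.08], [0.09, 2.57], [-1.24, 4.39], [0.2, 2.65], [-2.68, 2.68]. Speed limits (rad/s): [2.57, 2.57, 3.01, 3.14, 3.14, 3.14].

INTERFACE

Orientations are given as a unit quaternion [x, y, z, w].
In Python, from rig import ctrl gives the robot as it stands. The module is installed in compiled form; this text tells all that it offers. Calls block until the motion is done:
- ctrl.move_pose(position, orientation): joint-space move of the TCP to a pose.
- ctrl.line_to(position, attitude=None, feed=150, contact_N=None): straight line of the TCP; attitude=None keeps the orientation; feed is the mean speed in mm/s. With contact_N (N) it stops when the force on the tool has changed by that much, and returns True; else False.
- ctrl.set_joints(angles): joint-space move.
- ctrl.command_gripper(opening, newtons=None): finger opening in mm; newtons is the grip in N (None keeps the last); returns when the fingers have stopped.
- ctrl.hold(seconds).
- ctrl.solve_ik(position, orientation): joint angles nearest the present ones, or None.
- ctrl.get_state(): the state.
- ctrl.capture(name): name is "scene" or "side" or "wrist"; returns the picture (420x560x3 uint8, blue, green, red); there is no depth.
- ctrl.camera_params(name): a dict with "intrinsics" (3x3 intrinsics, pixels), "rvec" (rotation vector, rad) and "tvec" (3), from world to camera coordinates, as OpenCV has them; the wrist camera has in their place "T_tool_cam" (4x4, takes a point from camera to tool coordinates, whose origin is the TCP and whose axes are the flange's). Camera axes: x right, y down, z forward; pixel columns grow to the right and rows downward; lengths in mm; the calibration is good to about 2 mm. The wrist camera is an equidistant fisheye: a pixel r from the principal point sees the ray r / f radians off the axis. A picture is of the moment at which its call begins: read the wrist's pose just before it. camera_params takes no time and is no camera call.
A pose or a line that the arm cannot do raises ctrl.MotionError and nothing moves.
- ctrl.job_done(): hands the job in; it is judged then, once.
The state is a dict: "time_s": time; "q": joint angles; "joint_velocities": joint speeds; "effort": joint torques, N m; "tool_pos": TCP position; "tool_rot": TCP orientation; "contact_force": force on the tool from outside, world axes, zero at the start; "moment": the same for the moment, N m; "gripper_width": finger opening in mm; "grip_force": force on a finger pad.
Only numpy, scipy, OpenCV 4.12 (cv2) and the standard library are available. Lean on these libraries where they do the work, as an engineer would, in place of code of your own. Each camera call takes 0.05 s, during which the arm holds its last target. There are 200 camera calls.

## Working session

There is one attempt and no reset: what is moved stays moved. The work goes in short steps, each a Python script; the robot and the scene stay as the last script left them, time stands still between calls to the robot, and variables do not carry over. Pictures are saved under pics/ and viewed, at most 10 in all, crops included, and the job is handed in when it is done.

```bash
mkdir -p pics
python3 - <<'E'
from rig import ctrl
import cv2
for n in ("scene","side"):
    cv2.imwrite(f"pics/{n}0.png",ctrl.capture(n)); print(n,ctrl.camera_params(n))
print(ctrl.camera_params("wrist")); print(ctrl.get_state())
E
```

```text
scene {'intrinsics': array([[519.32735124,   0.        , 278.85640107],
       [  0.        , 519.32735124, 215.588773  ],
       [  0.        ,   0.        ,   1.        ]]), 'rvec': array([ 1.43742915,  2.39497502, -0.66767126]), 'tvec': array([ 245.08160887, -432.21079738, 1379.85095321])}
side {'intrinsics': array([[468.63759958,   0.        , 279.7756675 ],
       [  0.        , 468.63759958, 210.56466354],
       [  0.        ,   0.        ,   1.        ]]), 'rvec': array([ 2.1742496 , -0.93402558,  0.38012753]), 'tvec': array([-391.24220575,  387.92381461,  833.85377044])}
{'intrinsics': array([[325.1922621 ,   0.        , 284.136213  ],
       [  0.        , 325.1922621 , 211.78330366],
       [  0.        ,   0.        ,   1.        ]]), 'T_tool_cam': array([[ 2.73785117e-04, -9.55819024e-01, -2.93955639e-01,
         7.39001145e+01],
       [ 9.99999478e-01,  5.51134200e-04, -8.60672648e-04,
        -3.13179744e-01],
       [ 9.84656297e-04, -2.93955250e-01,  9.55818676e-01,
        -1.16613232e+02],
       [ 0.00000000e+00,  0.00000000e+00,  0.00000000e+00,
         1.00000000e+00]])}
{'time_s': 0.1, 'q': array([ 9.84873682e-01,  2.21179855e-01,  1.52748611e+00, -1.02373196e-05,
        1.39470378e+00, -1.26090888e-01]), 'joint_velocities': array([ 1.18544496e-03, -2.35088017e-03, -2.03193872e-03,  6.63466138e-05,
       -1.15503261e-03,  3.23223761e-04]), 'effort': array([ 1.28484000e-03, -4.98240066e+01, -3.90549123e+01, -2.37506192e-04,
        5.69098527e-03, -5.98439306e-05]), 'tool_pos': array([277.09659219, 559.66020517, 255.2940158 ]), 'tool_rot': array([ 2.27894649e-01,  9.73685390e-01, -8.34583886e-04, -3.04964796e-04]), 'contact_force': array([-0.38145208, -0.04618745,  0.03218009]), 'moment': array([-0.01323297, -0.01534186, -0.02548028]), 'grip_force': 0.0, 'gripper_width': 85.33987339439186}
```

View pics/scene0.png

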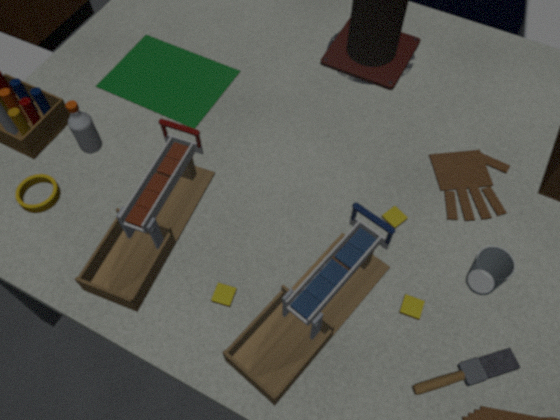

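View pics/side0.png

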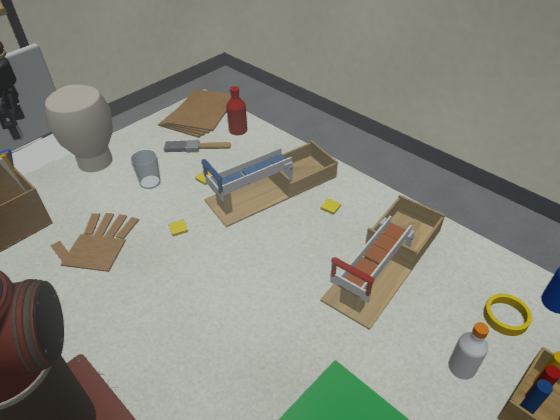

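The scene view shows the blue bin with its handle bar from about (352,210) to (390,237) and its tray around (280,345). In the side view the handle is at about (212,173) and the tray around (305,165). I'll enlarge both.

Run:
```python
import cv2
a=cv2.imread("pics/scene0.png")[190:410,210:410]; b=cv2.imread("pics/side0.png")[130:240,190:350]
cv2.imwrite("pics/c1.png",cv2.convertScaleAbs(cv2.resize(a[:150,60:],None,fx=4,fy=4,interpolation=2),alpha=1.5))
cv2.imwrite("pics/c2.png",cv2.convertScaleAbs(cv2.resize(b,None,fx=5,fy=5,interpolation=2),alpha=1.4))
```

```text
(no output)
```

View pics/c1.png

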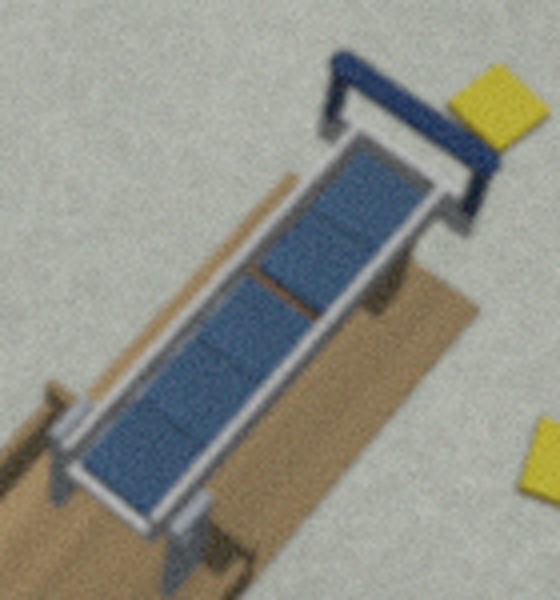

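View pics/c2.png

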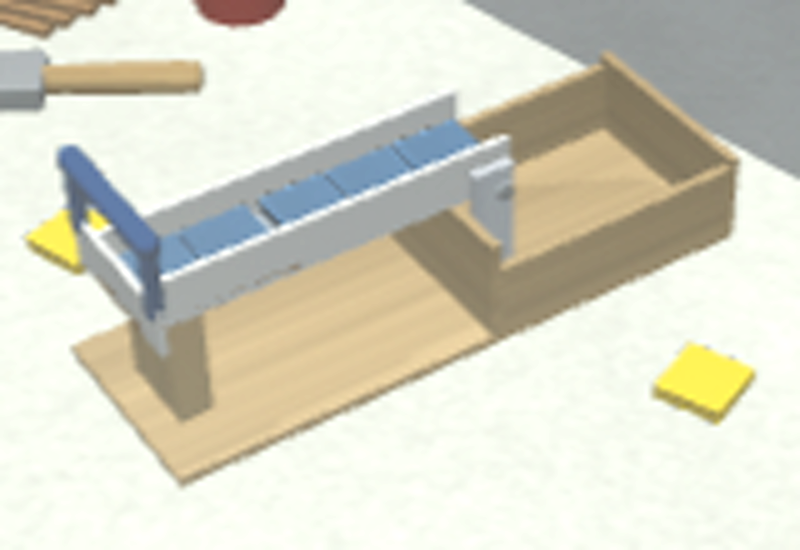

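The crops show the bar ends, lip corners and wall tops clearly. Next I'll fit x, y and yaw.

```bash
cat > fit.py <<'E'
from rig import ctrl
import cv2, numpy as np
from scipy.optimize import least_squares
c1=lambda u,v:(270+(u+.5)/4-.5,190+(v+.5)/4-.5)
c2=lambda u,v:(190+(u+.5)/5-.5,130+(v+.5)/5-.5)
S=[("scene",(-207,40,142),c1(490,162)),("scene",(-207,-40,142),c1(340,60)),
   ("scene",(10,23,80),c1(150,527)),("scene",(10,-23,80),c1(73,468)),
   ("side",(-207,40,142),c2(66,154)),("side",(-207,-40,142),c2(150,247)),
   ("side",(10,24,104),c2(455,97)),("side",(10,-24,104),c2(510,140))]
def W(p,P):
    x,y,a=p; c,s=np.cos(a),np.sin(a); return np.array([x+c*P[0]-s*P[1],y+s*P[0]+c*P[1],P[2]],float)
cp={n:ctrl.camera_params(n) for n in("scene","side")}
def res(p):
    r=[]
    for n,P,uv in S:
        q=cv2.projectPoints(W(p,P)[None],cp[n]["rvec"],cp[n]["tvec"],cp[n]["intrinsics"],None)[0].ravel()
        r+=list(q-uv)
    return np.array(r)
best=min((least_squares(res,[500,y,a]) for a in(-2,-1,0,1,2,3) for y in(-200,200)),key=lambda s:s.cost)
if __name__=="__main__":
    print(best.x); print(best.fun.reshape(-1,2).round(1)); print(W(best.x,(-207,0,142)))
E
python3 fit.py
```

```text
[ 7.56445260e+02  1.71395452e+02 -2.22925240e-01]
[[-0.6 -0.9]
 [ 1.3  0.2]
 [-0.2  0.8]
 [-0.8 -0.5]
 [ 0.9  1.3]
 [-0.7 -0.1]
 [ 0.3 -1.2]
 [-0.6 -0.9]]
[554.56749593 217.15972017 142.        ]
```

```bash
cat > h.py <<'E'
from rig import ctrl
import cv2, numpy as np
from scipy.spatial.transform import Rotation as R
def att(yaw,flip,tilt=0):
    s=-1 if flip else 1
    y=s*np.array([np.cos(yaw),np.sin(yaw),0]); z=np.array([0,0,-1.]); x=np.cross(y,z)
    hy=np.array([-np.sin(yaw),np.cos(yaw),0])
    return R.from_rotvec(tilt*hy)*R.from_matrix(np.c_[x,y,z])
def tcp(hinge,yaw,flip,t,tool_tilt=None,back=0):
    "TCP for the grasp point on the bar at bin tilt t"
    ux=np.array([np.cos(yaw),np.sin(yaw),0])
    P=np.array([*hinge,80.])+ux*(-207*np.cos(t)+62*np.sin(t))+[0,0,62*np.cos(t)+207*np.sin(t)]
    r=att(yaw,flip,t if tool_tilt is None else tool_tilt)
    return P-(6+back)*r.as_matrix()[:,2], r.as_quat()
E
python3 - <<'E'
from h import *
hinge,yaw=(756.4,171.4),-.223
for f in (0,1):
    p,q=tcp(hinge,yaw,f,0,back=110); p2,q2=tcp(hinge,yaw,f,.5)
    print(f,ctrl.solve_ik(p,q),ctrl.solve_ik(p2,q2))
f=[f for f in(0,1) if ctrl.solve_ik(*tcp(hinge,yaw,f,0,back=110)) is not None]
f=min(f,key=lambda f:abs(ctrl.solve_ik(*tcp(hinge,yaw,f,0,back=110))[5]))
print(f)
p,q=tcp(hinge,yaw,f,0,back=110); ctrl.move_pose(p,q); ctrl.hold(.3)
s=ctrl.get_state(); print(s["tool_pos"],s["tool_rot"],s["time_s"])
im=ctrl.capture("wrist"); cv2.imwrite("pics/w1.png",im)
cp=ctrl.camera_params("wrist"); T=np.linalg.inv(cp["T_tool_cam"]); K=cp["intrinsics"]
for y in(-40,0,40):   # predicted bar points
    ux=np.array([np.cos(yaw),np.sin(yaw),0]);uy=np.array([-ux[1],ux[0],0])
    W=np.array([*hinge,142])-207*ux+y*uy
    c=T[:3,:3]@R.from_quat(s["tool_rot"]).inv().apply(W-s["tool_pos"])+T[:3,3]
    th=np.arctan2(np.hypot(*c[:2]),c[2]); print(y,K[:2,2]+K[0,0]*th*c[:2]/np.hypot(*c[:2]))
E
```

```text
0 [ 2.40918790e-01  1.49519102e-01  1.60430003e+00 -4.44089210e-16
  1.38777352e+00  4.63918790e-01] [0.12174054 0.6160928  1.11101039 0.17120119 1.88504554 0.35866288]
1 [ 2.40918790e-01  1.49519102e-01  1.60430003e+00 -4.44089210e-16
  1.38777352e+00 -2.67767386e+00] None
0
[554.26436458 217.88054333 257.99487448] [ 7.81012996e-01  6.24514771e-01  6.81485930e-06 -3.52842111e-05] 2.0167
-40 [283.39185674 263.85965016]
0 [283.42913699 215.96430768]
40 [283.48212054 163.0933785 ]
```

View pics/w1.png

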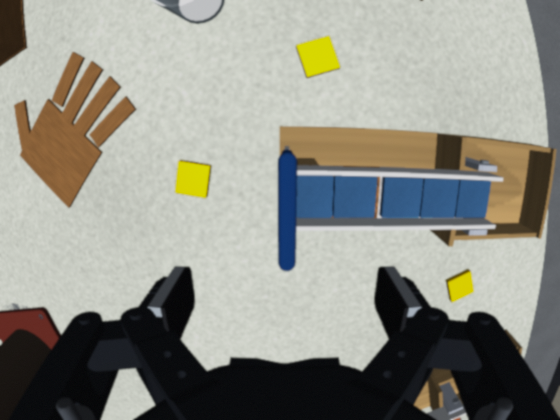

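The wrist view shows the bar from (287,152) to (287,270), about 3 mm further along +x and 4 mm along +y than predicted. The yaw is right. I'll correct the pose and grasp.

```bash
cat >> h.py <<'E'
yaw=-.223; UX=np.array([np.cos(yaw),np.sin(yaw)]); UY=np.array([-UX[1],UX[0]])
hinge=np.array([756.4,171.4])+2.9*UX+3.5*UY
E
python3 - <<'E'
from h import *
p,q=tcp(hinge,yaw,0,0)
ctrl.line_to([p[0],p[1],p[2]+110],q,feed=100)
hit=ctrl.line_to(p,q,feed=80,contact_N=6); print(hit)
ctrl.command_gripper(25); ctrl.hold(.2); print(ctrl.get_state()["contact_force"])
ctrl.command_gripper(8,20); ctrl.hold(.3)
s=ctrl.get_state(); print(s["tool_pos"],p,s["contact_force"],s["contact_force"][:2]@UX,s["gripper_width"],s["grip_force"],s["time_s"])
cv2.imwrite("pics/w2.png",ctrl.capture("wrist"))
E
```

```text
False
[0.9649676  0.48188313 0.26718303]
[556.87390534 220.23104592 147.99017591] [558.12789585 219.95134104 148.        ] [-5.67580182  1.62002634  3.77463083] -5.8935387911167165 13.305836876005321 20.800829529762268 5.1917
```

View pics/w2.png

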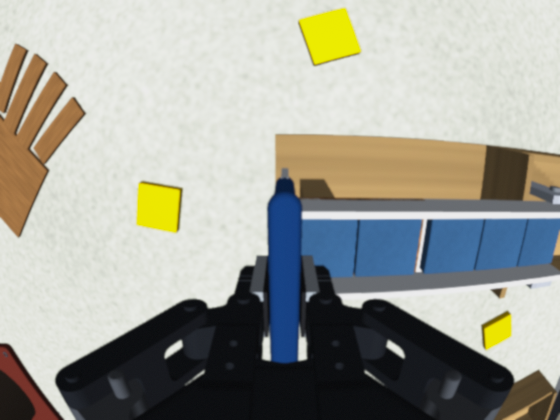

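The bar is gripped mid-pads, about 1.3 mm off in x. Now I'll raise it in steps and watch the tray with the scene camera.

```bash
cat >> h.py <<'E'
hinge=hinge-1.2*UX
cps=ctrl.camera_params("scene")
st=hinge-75*UX
poly=np.array([[*(st+x*UX+y*UY),6.] for x,y in((95,-55),(209,-55),(209,55),(95,55))])
poly=cv2.projectPoints(poly,cps["rvec"],cps["tvec"],cps["intrinsics"],None)[0].round().astype(np.int32)
def blue(n=None):
    im=ctrl.capture("scene")
    if n: cv2.imwrite(n,im)
    i=im.astype(int); m=np.zeros(im.shape[:2],np.uint8); cv2.fillPoly(m,[poly],1)
    return int(((i[...,0]>i[...,2]+20)&(m>0)).sum())
E
cat > lift.py <<'E'
from h import *
b0=blue(); print("b0",b0)
for t in (.06,.12,.18,.24): ctrl.line_to(*tcp(hinge,yaw,0,t),feed=40)
t=.24; out=False
while t<.42:
    b=blue()
    if b>b0+60: out=True;break
    t+=.01; ctrl.line_to(*tcp(hinge,yaw,0,t),feed=12)
    ctrl.hold(.15)
    s=ctrl.get_state(); print(round(t,3),b,s["contact_force"].round(1),round(s["time_s"],2))
print("stop",t,out)
for k in range(4): ctrl.hold(.4); print(blue())
cv2.imwrite("pics/s1.png",cv2.resize(ctrl.capture("scene")[180:400,210:410],None,fx=2.5,fy=2.5))
s=ctrl.get_state(); print(s["tool_pos"],tcp(hinge,yaw,0,t)[0],s["contact_force"],s["time_s"],s["gripper_width"])
E
python3 lift.py
```

```text
b0 0
0.25 0 [-5.   1.  -0.1] 7.72
0.26 0 [-4.8  0.9  1. ] 8.25
0.27 0 [-5.9  0.7  0. ] 8.78
0.28 0 [-5.8  0.7 -0.3] 9.32
0.29 0 [-5.7  0.2 -0.4] 9.85
0.3 0 [-5.4  0.8  1.3] 10.38
0.31 0 [-5.2  0.6  0.8] 10.92
0.32 0 [-6.5  0.1 -0.2] 11.45
0.33 0 [-5.   0.4  0.6] 11.98
0.34 0 [-5.3  0.5  0.9] 12.52
0.35 0 [-6.1 -0.1  1.4] 13.05
0.36 0 [-5.5  1.   1.3] 13.58
0.37 0 [-5.4  0.1  0.2] 14.12
0.38 0 [-5.   0.3  1.2] 14.65
0.39 0 [-5.9 -0.   1.5] 15.18
0.4 20 [-5.4 -0.4  0.8] 15.72
stop 0.40000000000000013 True
690
688
689
689
[598.91951513 210.64825478 223.77208138] [598.71811799 210.74663295 223.24174445] [-5.17647933  0.10992633  0.92205629] 17.6167 13.06039430090486
```

View pics/s1.png

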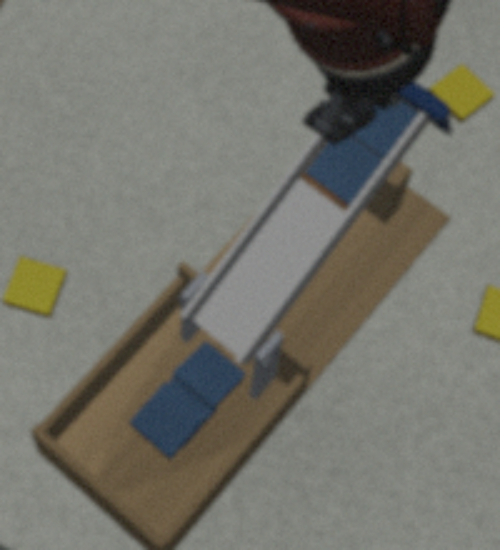

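The smooth floor is empty and two tiles remain on the cork. Two tiles are visible in the tray at crop (172,415) and (208,372). The third may be stacked or hidden under the lip, so I'll check from the side camera.

Run:
```python
from h import *
im=ctrl.capture("side")[125:215,230:350]
cv2.imwrite("pics/d1.png",cv2.resize(im,None,fx=6,fy=6,interpolation=2))
```

```text
(no output)
```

View pics/d1.png

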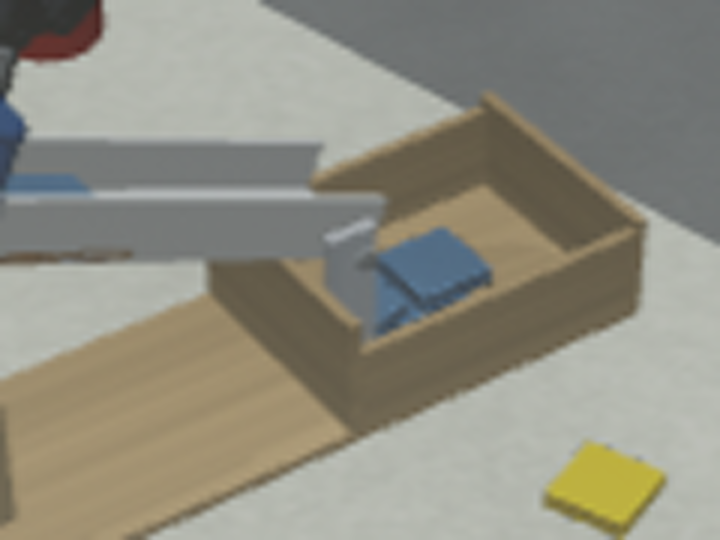

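The tiles are stacked at the back of the tray around crop (430,270), well below the rim. Now I'll lower the bin gently, release and retreat.

Run:
```python
from h import *
for t in np.arange(.36,.01,-.04): ctrl.line_to(*tcp(hinge,yaw,0,t),feed=30)
print(ctrl.get_state()["contact_force"])
p,q=tcp(hinge,yaw,0,0); p[2]-=2
print(ctrl.line_to(p,q,feed=12,contact_N=5)); s=ctrl.get_state(); print(s["tool_pos"],p,s["contact_force"])
ctrl.command_gripper(30); ctrl.hold(.2)
s=ctrl.get_state(); p=s["tool_pos"].copy(); print(p,s["contact_force"])
ctrl.line_to(p+[0,0,150],feed=80); ctrl.hold(.5)
s=ctrl.get_state(); print(s["contact_force"],s["time_s"],blue())
a=cv2.resize(ctrl.capture("scene")[180:400,210:410],None,fx=2,fy=2); b=cv2.resize(ctrl.capture("side")[130:240,190:290],None,fx=4,fy=4)
cv2.imwrite("pics/f1.png",np.hstack([a,b]))
```

```text
[-6.29634666  1.3055541  -0.85126048]
True
[556.85606534 220.27189961 147.99053135] [556.95760981 220.21672864 146.        ] [ 0.61099685 -0.45873463  5.08551262]
[553.3819979  220.17025593 144.74592084] [-0.61528828 -1.0683122   0.70746191]
[ 1.100587   -0.78809855 -0.68968363] 25.3917 684
```

View pics/f1.png

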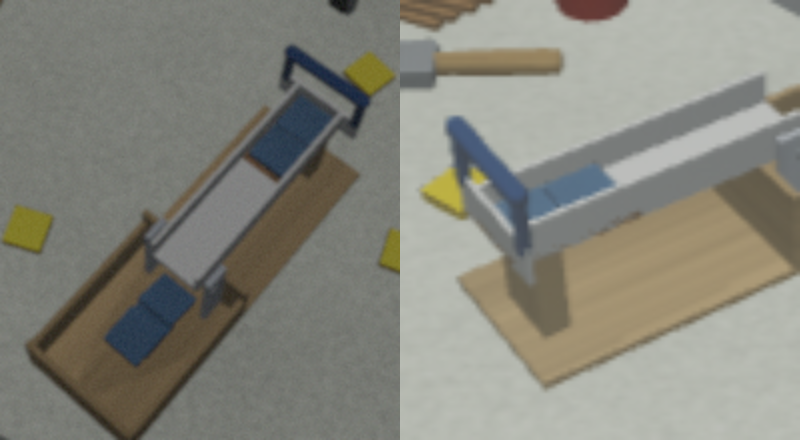

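The bin is level and released, with two tiles left on the cork at crop (300,130). The other tiles are in the tray at about (150,320), and the gripper is clear.

```bash
python3 -c "
from rig import ctrl
print(ctrl.job_done())"
```

```text
the job is handed in; nothing more can be done
None
```

The job is handed in: the smooth floor emptied its three blue tiles into the tray at about 0.40 rad (two lie stacked), the back two stayed on the cork, the bin was lowered level and released, and I never went near the terracotta bin; no verdict came back.

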